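Clamp a printing nest on the hand screen-print bed with the ratchet side clamp

ROBOT

A 6-joint arm with a two-finger parallel gripper is mounted at the origin on the work surface. World frame = base frame: x ahead of the robot, y to its left, z up, the work surface at z = 0. Lengths are in m, angles in degrees, forces in N, time in s.
With the tool pointing down it reaches from about 0.15 to 0.775 m from the base axis. Payload 6.1 kg.
Tool frame: the origin (TCP) lies between the finger pads; the fingertips stand arm.tip_extent ahead of it and the grasp point (between the pads) lies 8 mm behind it (arm.tip_extent is the distance from the TCP to the fingertips, in m); z points along the fingers, y is the line along which they close (so a half turn about z gives the same grasp; the last joint's range is limited). The gripper opens to 85 mm and grips with 20 to 120 N. Pads are 22 mm wide; open, the fingers measure 114 mm over their backs; the gripper's body (76 mm by 85 mm) begins 54 mm behind the grasp point. The pads swing forward as they close: fully open they stand 13 mm farther back than shut.
Start: joints at [76.719, 7.208, -2.269, 80.523, 0, 90], TCP at [0.121, 0.511, 0.203] pointing down, gripper open.
Joint ranges: [-155.77, 155.77], [-54.66, 111.73], [-72.52, 77.12], [-102.08, 115.82], [-83.92, 84.16], [-180, 180]. Speed limits (degrees/s): [136.94, 136.94, 172.46, 180, 180, 180].

INTERFACE

Orientations are given as [roll, pitch, yaw] about the fixed x, y, z axes, in that order (R = Rz(yaw) Ry(pitch) Rx(roll)).
In Python, from cell import arm, viewer, workorder, nets gives the robot as it stands. The module is installed in compiled form; this text tells all that it offers.
- The arm moves only by the tool carry_out, never from a script. Its arguments are lists of equal length, an entry for each row: "dr": the turn, a rotation vector about the tool's x, y, z each as a share of pi rad, from -1 to 1, a list of three; "offset": the shift along the tool's x, y, z each as a share of 0.12 m, from -1 to 1, a list of three; "hand": the closure, from 0 (fully open) to 1 (shut). In form: {"dr": [[wx, wy, wz], ...], "offset": [[tx, ty, tz], ...], "hand": [hand, ...]}. A call has 1 to 8 rows; each row shifts and turns the commanded pose from where the row before left it, along the tool's axes as they then stand; what a row does not reach is not made up. A row lasts 1/8 s, in which the tool goes at most 62.5 mm and 10.7 degrees, less where a joint would pass 70% of its speed; a pose out of reach is approached as far as the arm can. A call with a number of a shift or a turn outside -1 to 1 is refused whole. A call with a gripper value outside its range is refused whole. The fingers move at their own pace and stop on an object; the grip force is fixed at half the most. Time passes only in rows, so rows that do not move let the fingers close. It gives the time, the measured TCP pose, the force, the opening and the grip force at its end, in the units of the state.
- arm.get_obs(): the state, without advancing time (a new reading comes with each control period).
- viewer.read_camera(name): name is "scene" or "top" or "wrist"; returns the picture (420x560x3 uint8, red, green, blue); there is no depth.
- viewer.camera_params(name): a dict with "mtx" (3x3 intrinsics, pixels), "D" ([k1, k2, p1, p2, k3] as OpenCV has them; the pictures are not rectified), "camera_from_world" (4x4, takes a point from world to camera coordinates); the wrist camera has in their place "T_tool_cam" (4x4, takes a point from camera to tool coordinates, whose origin is the TCP and whose axes are the flange's). Camera axes: x right, y up, looking along -z (the intrinsics and any distortion apply to the point x, -y, -z); pixel columns grow to the right and rows downward; lengths in m; the calibration is good to about 2 mm. A picture is of the moment at which its call begins: read the wrist's pose just before it. camera_params takes no time and is no camera call.
- workorder.close_job(): hands the job in; it is judged then, once.
Trained networks look in the newest picture that a camera, given by its name, has taken for a name from the list of things; names that differ only in an ending like _2 or _b are one class to them, and where a whole thing is asked for, a point or a joint stands for the part that bears it (a point fixed in the world has none). Each returns a list of dicts, best first, with "score" (0 to 1); they miss things now and then, are a little off and sometimes report something else, mostly with a low value. They report only what shows in the picture. A call takes as long as a camera call. They do not tell look-alikes from the thing itself.
- nets.find_in(name, camera): "centre" ([x, y, z] in m, in the coordinates of the camera as it stood for that picture, good to about 4 mm: the middle of the surface that is visible of it).
The state is a dict: "t": time; "joint_pos": joint angles; "joint_velocities": joint speeds; "effort": joint torques, N m; "tool_pos": TCP position; "ee_rot": TCP orientation; "contact_force": force on the tool from outside, world axes, zero at the start; "torque": the same for the moment, N m; "opening": opening from 0.0 (shut) to 1.0 (fully open); "grip_force": force on a finger pad.
Only numpy, scipy, OpenCV 4.12 (cv2) and the standard library are available. Lean on these libraries where they do the work, as an engineer would, in place of code of your own. Each camera call takes 0.05 s, during which the arm holds its last target. There are 200 camera calls.

TASK

Set the yellow-topped printing nest on the steel print bed, home in the corner against the two side lays and the end lay, and let go of it. Then hold the red lever of the side clamp and pump it in full strokes, one ratchet tooth each, until the push stiffens because the sprung pad bears on the nest, and give it exactly one full stroke more: that clamps it firmly, while a further stroke or forcing the lever past its stops would bow the nest. Leave the lever back at its rest stop with the nest still home in its corner, and do not disturb the other things.

Things in the scene. Friction and masses are not known exactly. Their poses are not given: they have to be found in the camera images.
- nest: the nest to clamp, 0.3 to 0.45 kg: plywood base 100 (x) x 80 (y) x 20 mm, on it a centred yellow block 72 (x) x 36 (y) x 26 mm with a black panel in its top; 46 mm high in all. Origin: centre of the underside. Pick it up across the block's 36 mm (closing along y). Loose on the bench left of the bed, yaw up to 0.5 rad. Either way round is the same
- bed: steel print bed, bolted down, top 20 mm above the bench, yaw within 0.2 rad. Origin on the bench; the plate reaches 135 mm from it to +x, -x and +y, 200 mm to -y. Brass lays 20 mm high: two side lays on the nest's +y side, one end lay on its +x side. A hinge shaft for the (absent) screen frame, on columns up to 75 mm (T screws 83 mm) above the plate, runs along y 112 mm to +x of the origin
- seat (a point): the point on the bed's top where the nest's origin is when the nest is home; axes as the bed's. The lay faces stand 40 mm to +y and 50 mm to +x of it, touching the nest's edges. The -x side is open; on the -y side the clamp's pad waits 10 to 37 mm short of the nest
- clamp: ratchet side clamp on the bed: green housing, toothed rack along the bed's y, red jaw with a sprung pad 44 mm wide that moves to +y onto the nest's -y edge, yellow pawls. Origin: on the bed's top over its origin. Not above 44 mm over the bed. The first 1 to 3 strokes (to 10 mm each) are free, how many is not told; after the 1st, 2nd, 3rd stiff stroke the pad holds 22, 46, 69 N. Firm: 36 to 62 N
- lever_grip (a point): centre of the lever's red sleeve: a level round grip, diameter 24, length 80 mm along the lever, about 51 mm above the bench, free below and on both sides for fingers from above. The point's x axis points along the lever to the pivot
- lever_pivot (a point): the lever's vertical pivot axis, at the sleeve's height; axes as the bed's. The sleeve's centre is 130 mm from it towards the robot. Push at the sleeve, square to the lever: 2 to 5 N while the pad is free, up to about 11 N in the 1st stiff stroke, 15 N in the 2nd, 20 N in the 3rd. Held still at full stroke it reads about 5 N more than in a free stroke in the 1st, 9 N in the 2nd. Return: up to 6 N
- lever (a joint): lever angle q, rad: 0 at the rest stop (sleeve swung to the bed's left, +y), up to 0.48 at the other stop as the sleeve is pushed to the right (-y). The lever's x axis is turned q - 0.24 from the bed's x axis, counterclockwise from above. It stays where it is left. A stroke gains its tooth (one, never two) when it goes from below 0.04 to beyond 0.42 and back; shorter ones may gain nothing
- squeegee: wooden squeegee lying flat, 180 x 103 x 22 mm. Not to be disturbed. Origin: centre of the underside
- ink_jar: white screw-top ink jar with a black cap, diameter 64, height 75 mm, standing on the bench between the nest and the clamp lever. Not to be disturbed. Origin: centre of the underside
- ink_knife: ink knife (spatula) with a dark wooden handle, 240 mm long. Not to be disturbed. Origin: centre of the underside
- magnifier: black hand magnifier, lens 72 mm across with a 85 mm handle, lying flat. Not to be disturbed. Origin: centre of the underside
- tape_roll: roll of tan tape lying flat, diameter 90, height 24 mm. Not to be disturbed. Origin: centre of the underside
- spare_nest: another nest, plywood base 90 x 70 x 18 mm with a white top: not for this job. Not to be disturbed. Origin: centre of the underside
- spanner: steel spanner 120 mm long, 8 mm high, lying along y on the near left corner of the print bed, about 100 mm from the bed centre towards the robot. Not to be disturbed. Origin: centre of the underside
Mind the look-alikes: they are no part of the job. What is shaped like the nest but pink or purple is not meant.

How it is judged:
By the outcome, as a careful person would: the job done as asked, in the order asked, and still so for the second after the job is handed in, with the robot touching nothing.
It also fails if it takes over 72 s, if anything falls off the work surface, if the arm or the gripper's body presses on something with over 40 N, if the wrist force passes 120 N, or if a joint passes its speed limit or range.

## Working session

There is one attempt and no reset: what is moved stays moved. The work goes in short steps, Python scripts to look and compute and a tool call to move; the robot and the scene stay as the last step left them, time stands still between calls to the robot, and variables do not carry over. Pictures are saved under pics/ and viewed, at most 13 in all, crops included, and the job is handed in when it is done.

Besides the shell and the picture viewer there is one more tool, called as name(argument=value, ...), one argument or row to a line, values as JSON. carry_out: Moves the arm, as the interface text tells. Its arguments: {"type":"object","properties":{"dr":{"type":"array","items":{"type":"array","items":{"type":"number"}}},"offset":{"type":"array","items":{"type":"array","items":{"type":"number"}}},"hand":{"type":"array","items":{"type":"number"}}},"required":["dr","offset","hand"]}

```bash
mkdir -p pics; cat > h.py <<'E'
import numpy as np, cv2
from cell import arm, viewer, workorder, nets
from scipy.spatial.transform import Rotation as R
def T_cw(name, obs=None):
    p=viewer.camera_params(name)
    if 'camera_from_world' in p: return np.linalg.inv(np.array(p['camera_from_world']))
    o=obs or arm.get_obs()
    T=np.eye(4); T[:3,:3]=R.from_euler('xyz',o['ee_rot'],degrees=True).as_matrix(); T[:3,3]=o['tool_pos']
    return T@np.array(p['T_tool_cam'])
def pix2world(name,uv,z,T=None):
    p=viewer.camera_params(name); T=T_cw(name) if T is None else T
    n=cv2.undistortPoints(np.array(uv,float).reshape(-1,1,2),np.array(p['mtx']),np.array(p['D']))[:,0]
    d=np.c_[n[:,0],-n[:,1],-np.ones(len(n))]@T[:3,:3].T
    return T[:3,3]+d*((z-T[2,3])/d[:,2:3])
def world2pix(name,P,T=None):
    p=viewer.camera_params(name); T=T_cw(name) if T is None else T
    c=(np.atleast_2d(P)-T[:3,3])@T[:3,:3]; c=c*[1,-1,-1]
    return cv2.projectPoints(c,np.zeros(3),np.zeros(3),np.array(p['mtx']),np.array(p['D']))[0][:,0]
def find(name,cam,T=None,n=2):
    T=T_cw(cam) if T is None else T
    return [(np.round((T@np.r_[r['centre'],1])[:3],4).tolist(),round(r['score'],2)) for r in nets.find_in(name,cam)[:n]]
def snap(cam,fn):
    im=viewer.read_camera(cam); cv2.imwrite('pics/'+fn,im[:,:,::-1]); return im
E
python3 - <<'E'
from h import *
o=arm.get_obs(); print(o, arm.tip_extent)
a=snap('top','top1.png'); b=snap('scene','scene1.png')
for n in ['nest','bed','clamp','lever_grip','lever_pivot','lever','ink_jar','spanner','squeegee','ink_knife','magnifier','tape_roll','spare_nest']:
    print(n,find(n,'top'))
E
```

```text
{'t': 0.0, 'joint_pos': array([ 7.67222383e+01,  7.24235875e+00, -2.32835235e+00,  8.05235414e+01,
        5.78093891e-04,  9.00001479e+01]), 'joint_velocities': array([ 0.00379334, -0.04197124,  0.02211917,  0.01607293,  0.07897866,
        0.01147488]), 'effort': array([ 9.91466950e-04, -4.35917652e+01,  3.52920806e+01,  1.75134192e-02,
       -7.23659809e-06,  2.15455958e-05]), 'tool_pos': array([0.12046777, 0.5105137 , 0.20270298]), 'ee_rot': array([-1.79905747e+02, -5.77849886e-04,  1.66722090e+02]), 'contact_force': array([-0.35278353, -0.29444506, -0.58582655]), 'torque': array([-0.03459324,  0.02491884, -0.01302616]), 'grip_force': 0.0, 'opening': 1.0033676274947536} 0.011
nest [([0.3017, 0.3598, 0.0198], 0.89), ([0.3314, -0.1223, 0.0176], 0.69)]
bed [([0.6666, -0.0353, 0.0185], 0.97), ([0.6302, -0.114, 0.0434], 0.46)]
clamp [([0.6309, -0.1146, 0.0435], 0.6)]
lever_grip [([0.5309, -0.1078, 0.0567], 0.84)]
lever_pivot []
lever [([0.5292, -0.1114, 0.0536], 0.85)]
ink_jar []
spanner [([0.5665, 0.0746, 0.031], 0.84), ([0.5295, -0.1081, 0.057], 0.32)]
squeegee [([0.4675, -0.4285, 0.0202], 0.78), ([0.6659, -0.4, 0.0094], 0.32)]
ink_knife [([0.6857, -0.5017, 0.0053], 0.59), ([0.6657, 0.4236, 0.0215], 0.42)]
magnifier [([0.6644, -0.3987, 0.0094], 0.88)]
tape_roll [([0.6662, 0.4271, 0.0218], 0.6), ([0.4527, 0.2766, 0.0219], 0.39)]
spare_nest [([0.6713, 0.2792, 0.0194], 0.97)]
```

```bash
python3 -c "
import cv2
a=cv2.imread('pics/top1.png');b=cv2.imread('pics/scene1.png')
cv2.imwrite('pics/top1b.png',cv2.resize(a,(800,600),interpolation=cv2.INTER_CUBIC))"
```

```text
(no output)
```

View pics/top1b.png

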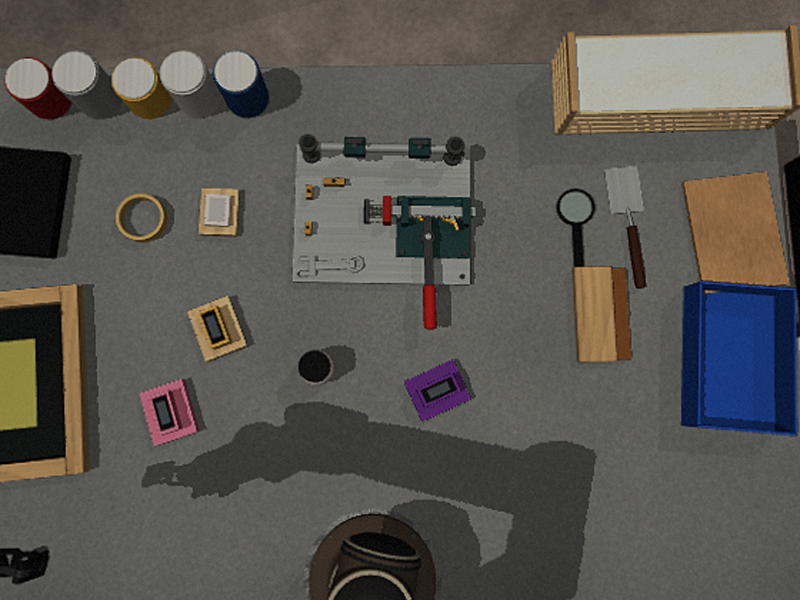

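View pics/scene1.png

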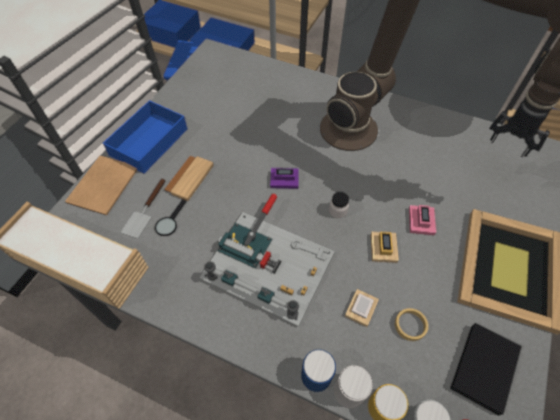

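The top picture shows the nest at (216,328) of 800x600, the jar at (316,366), the bed corners near (296,145), (293,282), (470,284) and (471,147), the lays at (309,190), (335,182) and (308,228), and the sleeve at (429,307). The pink and purple look-alikes lie elsewhere.

```bash
python3 - <<'E'
from h import *
s=0.7
im=cv2.imread('pics/top1.png')
hsv=cv2.cvtColor(im,cv2.COLOR_BGR2HSV)
m=cv2.inRange(hsv,(12,60,60),(35,255,255)); m2=np.zeros_like(m); m2[195:262,125:180]=m[195:262,125:180]
c=max(cv2.findContours(m2,cv2.RETR_EXTERNAL,cv2.CHAIN_APPROX_NONE)[0],key=cv2.contourArea)
r=cv2.minAreaRect(c); b=cv2.boxPoints(r); W=pix2world('top',b,0.02); print('nest box',r,W[:,:2].round(4).tolist(),W.mean(0))
print('bed',pix2world('top',np.array([[294,145],[293,282],[470,284],[471,147]])*s,0.02)[:,:2].round(4).tolist())
print('lays',pix2world('top',np.array([[313,190],[313,228],[335,187]])*s,0.04)[:,:2].round(4).tolist())
mr=cv2.inRange(hsv,(0,150,80),(6,255,255))|cv2.inRange(hsv,(174,150,80),(180,255,255)); m2=np.zeros_like(mr); m2[195:235,290:312]=mr[195:235,290:312]
c=max(cv2.findContours(m2,cv2.RETR_EXTERNAL,cv2.CHAIN_APPROX_NONE)[0],key=cv2.contourArea)
print('sleeve',pix2world('top',cv2.boxPoints(cv2.minAreaRect(c)),0.06)[:,:2].round(4).tolist())
print('pivot',pix2world('top',np.array([[429,237]])*s,0.06)[:,:2])
print('jar top',pix2world('top',np.array([[315,366]])*s,0.075)[:,:2])
print(viewer.camera_params('wrist'))
E
```

```text
nest box ((151.3972625732422, 229.7260284423828), (38.15541458129883, 31.367027282714844), 69.44395446777344) [[0.4869, 0.34], [0.5149, 0.2631], [0.4188, 0.2268], [0.3916, 0.3031]] [0.45305901 0.28326085 0.02      ]
bed [[0.8039, 0.139], [0.5367, 0.1417], [0.5262, -0.1903], [0.7937, -0.2019]]
lays [[0.7079, 0.1011], [0.6348, 0.1016], [0.713, 0.0598]]
sleeve [[0.521, -0.0995], [0.5206, -0.1203], [0.4422, -0.118], [0.4427, -0.0974]]
pivot [[ 0.60876808 -0.11322604]]
jar top [[0.37625046 0.09585011]]
{'mtx': array([[294.28757792,   0.        , 279.87114321],
       [  0.        , 294.28757792, 214.96420223],
       [  0.        ,   0.        ,   1.        ]]), 'D': array([-0.05853464,  0.        ,  0.        ,  0.        ,  0.        ]), 'T_tool_cam': array([[ 3.94673279e-04,  9.50088809e-01,  3.11979324e-01,
         8.02358439e-02],
       [ 9.99999745e-01, -1.89542916e-04, -6.87835888e-04,
        -5.31892770e-04],
       [-5.94371709e-04,  3.11979516e-01, -9.50088642e-01,
        -1.70630768e-01],
       [ 0.00000000e+00,  0.00000000e+00,  0.00000000e+00,
         1.00000000e+00]])}
```

carry_out(
  dr=[
    [0,0,-0.0472],
    [0,0,-0.0472],
    [0,0,-0.0472],
    [0,0,-0.0472],
  ],
  offset=[
    [0,0,0],
    [0,0,0],
    [0,0,0],
    [0,0,0],
  ],
  hand=[0,0,0,0],
)

```text
t: 1.25
tool_pos: [0.1206, 0.511, 0.2035]
ee_rot: [180.0, -0.0, -159.0]
contact_force: [0.1, -0.0, -0.4]
opening: 1.003
grip_force: 0.0
```

carry_out(
  dr=[
    [0,0,0],
    [0,0,0],
    [0,0,0],
    [0,0,0],
    [0,0,0],
    [0,0,0],
    [0,0,0],
    [0,0,0],
  ],
  offset=[
    [-0.24,-0.344,0.08],
    [-0.24,-0.344,0.08],
    [-0.24,-0.344,0.08],
    [-0.24,-0.344,0.08],
    [-0.24,-0.344,0.08],
    [-0.24,-0.344,0.08],
    [-0.24,-0.344,0.08],
    [-0.24,-0.344,0.08],
  ],
  hand=[0,0,0,0,0,0,0,0],
)

```text
t: 2.25
tool_pos: [0.4542, 0.2824, 0.1266]
ee_rot: [180.0, 0.0, -159.3]
contact_force: [-0.6, 1.2, 0.7]
opening: 0.996
grip_force: 0.0
```

carry_out(
  dr=[
    [0,0,0],
    [0,0,0],
  ],
  offset=[
    [0,0,0],
    [0,0,0],
  ],
  hand=[0,0],
)

```text
t: 2.5
tool_pos: [0.4527, 0.2834, 0.1267]
ee_rot: [180.0, -0.0, -159.3]
contact_force: [-0.1, -0.3, -0.5]
opening: 1.001
grip_force: 0.0
```

```bash
python3 - <<'E'
from h import *
o=arm.get_obs(); T=T_cw('wrist',o); print(o['tool_pos'],o['ee_rot'],o['joint_pos'],o['contact_force'])
im=snap('wrist','w1.png'); print(find('nest','wrist',T))
hsv=cv2.cvtColor(im,cv2.COLOR_RGB2HSV)
for lo,hi,z in [((20,150,70),(35,255,255),.046),((10,60,60),(35,255,255),.02)]:
    m=cv2.inRange(hsv,lo,hi)
    c=max(cv2.findContours(m,cv2.RETR_EXTERNAL,cv2.CHAIN_APPROX_NONE)[0],key=cv2.contourArea)
    r=cv2.minAreaRect(c); W=pix2world('wrist',cv2.boxPoints(r),z,T); print(r,W[:,:2].round(4).tolist(),W.mean(0).round(4))
E
```

```text
[0.45266289 0.28343187 0.12668292] [ 1.79984778e+02 -2.86375537e-02 -1.59330081e+02] [ 3.20400160e+01  8.81210726e+00 -1.00418345e+01  7.11711327e+01
  2.05695076e-02  1.13700967e+01] [-0.11273702 -0.26169947 -0.46698444]
[([0.3049, 0.3542, 0.0205], 0.95), ([0.4498, 0.2818, 0.0237], 0.56)]
((275.89666748046875, 176.4883270263672), (13.90575122833252, 39.98270797729492), 88.31531524658203) [[0.4241, 0.2503], [0.4111, 0.282], [0.4222, 0.2868], [0.4355, 0.2547]] [0.4232 0.2684 0.046 ]
((501.5, 237.0), (262.0, 115.0), 90.0) [[0.3127, 0.3896], [0.2683, 0.4953], [0.5318, 0.7091], [0.5787, 0.5506]] [0.4229 0.5361 0.02  ]
```

View pics/w1.png

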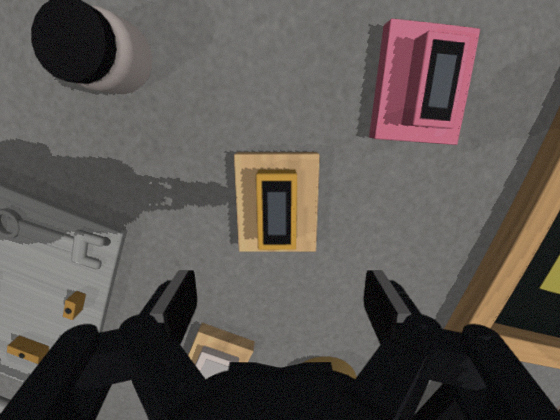

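The wrist picture shows the nest squared under the gripper. Its block top spans about (257–298, 170–248) and its base about (236–319, 152–251).

```bash
python3 - <<'E'
from h import *
T=T_cw('wrist'); o=arm.get_obs()
im=cv2.imread('pics/w1.png'); hsv=cv2.cvtColor(im,cv2.COLOR_BGR2HSV)
m=cv2.inRange(hsv,(8,60,50),(35,255,255)); q=np.zeros_like(m); q[140:262,225:330]=m[140:262,225:330]
c=max(cv2.findContours(q,cv2.RETR_EXTERNAL,cv2.CHAIN_APPROX_NONE)[0],key=cv2.contourArea)
r=cv2.minAreaRect(cv2.convexHull(c)); b=cv2.boxPoints(r); W=pix2world('wrist',b,.02,T)
print(r,W[:,:2].round(4).tolist(),W.mean(0).round(4))
B=pix2world('wrist',[[256.5,170],[297,170],[298,247.5],[258,249]],.046,T); print(B[:,:2].round(4).tolist(),B.mean(0).round(4))
for X in (W,B):
    for i in range(4):
        d=X[(i+1)%4]-X[i]; print(round(np.hypot(*d[:2]),4),round(np.degrees(np.arctan2(d[1],d[0])),1))
E
```

```text
((276.5, 201.5), (99.0, 85.0), 90.0) [[0.4198, 0.226], [0.3917, 0.3], [0.4848, 0.3397], [0.516, 0.2573]] [0.4531 0.2807 0.02  ]
[[0.4235, 0.2516], [0.4112, 0.2841], [0.4783, 0.312], [0.493, 0.2775]] [0.4515 0.2813 0.046 ]
0.0792 110.8
0.1012 23.1
0.0882 -69.2
0.1012 -162.0
0.0348 110.8
0.0727 22.6
0.0375 -66.9
0.0742 -159.5
```

carry_out(
  dr=[
    [0,0,-0.0056],
    [0,0,0],
    [0,0,0],
    [0,0,0],
    [0,0,0],
    [0,0,0],
  ],
  offset=[
    [0.011,-0.0125,0.19],
    [0,0,0.19],
    [0,0,0.19],
    [0,0,0.1],
    [0,0,0.08],
    [0,0,0],
  ],
  hand=[0,0,0,0,0,0],
)

```text
t: 3.35
tool_pos: [0.4518, 0.2818, 0.0365]
ee_rot: [-180.0, -0.0, -158.3]
contact_force: [0.2, -0.2, 0.1]
opening: 0.999
grip_force: 0.0
```

carry_out(
  dr=[
    [0,0,0],
    [0,0,0],
    [0,0,0],
    [0,0,0],
    [0,0,0],
    [0,0,0],
  ],
  offset=[
    [0,0,0],
    [0,0,0],
    [0,0,0],
    [0,0,0],
    [0,0,0],
    [0,0,0],
  ],
  hand=[1,1,1,1,1,1],
)

```text
t: 4.1
tool_pos: [0.4522, 0.2816, 0.0367]
ee_rot: [-180.0, -0.0, -158.3]
contact_force: [0.1, -0.6, -0.1]
opening: 0.003
grip_force: 0.0
```

```bash
python3 - <<'E'
from h import *
o=arm.get_obs(); print(o)
im=snap('wrist','w2.png')
E
```

```text
{'t': 4.1, 'joint_pos': array([ 3.19122557e+01,  1.10717486e+01, -1.89476193e+01,  5.99831071e+01,
       -1.58095089e-03,  1.02046863e+01]), 'joint_velocities': array([ 0.05173777,  0.07775463, -0.10444604, -0.04131617, -0.03745432,
       -0.01872645]), 'effort': array([-5.22151924e-03, -4.58408976e+01,  3.31907737e+01,  1.81909563e-03,
       -3.38770687e-04,  5.34008421e-06]), 'tool_pos': array([0.45216858, 0.28157386, 0.03669337]), 'ee_rot': array([-1.79998006e+02, -2.15572307e-03, -1.58292431e+02]), 'contact_force': array([ 0.13661101, -0.6285268 , -0.07964531]), 'torque': array([ 0.080608  ,  0.06945022, -0.02134964]), 'grip_force': 0.0, 'opening': 0.0026394735013538988}
```

View pics/w2.png

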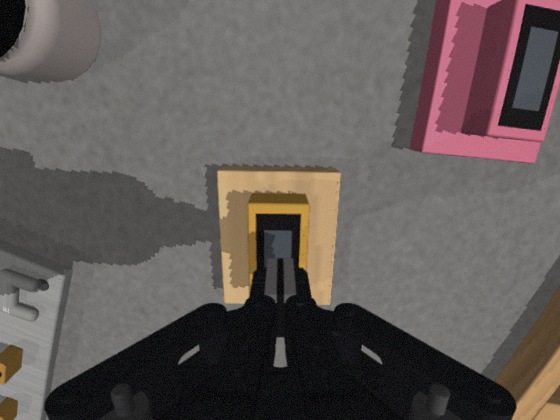

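The fingers shut above the block: pixel rows 258–270 put the tips well behind the stated extent. I'll touch down gently on the block's top to find the true tip position.

carry_out(
  dr=[
    [0,0,0],
    [0,0,0],
    [0,0,0],
  ],
  offset=[
    [0,0,0.02],
    [0,0,0.02],
    [0,0,0.02],
  ],
  hand=[1,1,1],
)

```text
t: 4.53
tool_pos: [0.4521, 0.2816, 0.0292]
ee_rot: [-180.0, -0.0, -158.3]
contact_force: [0.0, 0.1, -0.2]
opening: 0.002
grip_force: 0.0
```

carry_out(
  dr=[
    [0,0,0],
    [0,0,0],
  ],
  offset=[
    [0,0,0.017],
    [0,0,0.017],
  ],
  hand=[1,1],
)

```text
t: 4.78
tool_pos: [0.4522, 0.2816, 0.0252]
ee_rot: [-180.0, -0.0, -158.3]
contact_force: [-0.5, 0.1, 0.3]
opening: 0.0
grip_force: 0.0
```

carry_out(
  dr=[
    [0,0,0],
    [0,0,0],
  ],
  offset=[
    [0,0,0.013],
    [0,0,0.013],
  ],
  hand=[1,1],
)

```text
t: 5.03
tool_pos: [0.4522, 0.2816, 0.0222]
ee_rot: [-180.0, -0.0, -158.3]
contact_force: [0.2, 0.4, -0.3]
opening: 0.0
grip_force: 0.0
```

carry_out(
  dr=[
    [0,0,0],
    [0,0,0],
  ],
  offset=[
    [0,0,0.013],
    [0,0,0.013],
  ],
  hand=[1,1],
)

```text
t: 5.28
tool_pos: [0.4522, 0.2816, 0.0191]
ee_rot: [180.0, 0.0, -158.3]
contact_force: [0.1, -0.3, -0.4]
opening: 0.002
grip_force: 0.0
```

carry_out(
  dr=[
    [0,0,0],
  ],
  offset=[
    [0,0,0.013],
  ],
  hand=[1],
)

```text
t: 5.4
tool_pos: [0.4522, 0.2816, 0.0182]
ee_rot: [180.0, 0.0, -158.3]
contact_force: [-3.9, -2.5, 13.4]
opening: -0.0
grip_force: 6.7
```

Contact came at TCP z≈0.0183 on the 46 mm top, so the shut tips really sit about 27 mm behind the reported TCP. I'll back off, open, and go lower.

carry_out(
  dr=[
    [0,0,0],
    [0,0,0],
    [0,0,0],
    [0,0,0],
    [0,0,0],
    [0,0,0],
  ],
  offset=[
    [0,0,-0.1],
    [0,0,0],
    [0,0,0],
    [0,0,0],
    [0,0,0],
    [0,0,0],
  ],
  hand=[1,0,0,0,0,0],
)

```text
t: 6.15
tool_pos: [0.4521, 0.2816, 0.0295]
ee_rot: [-180.0, -0.0, -158.3]
contact_force: [-0.2, -1.2, 0.3]
opening: 1.001
grip_force: 0.0
```

carry_out(
  dr=[
    [0,0,0],
    [0,0,0],
    [0,0,0],
    [0,0,0],
  ],
  offset=[
    [0,0,0.1],
    [0,0,0.1],
    [0,0,0.097],
    [0,0,0],
  ],
  hand=[0,0,0,0],
)

```text
t: 6.65
tool_pos: [0.4511, 0.281, -0.0076]
ee_rot: [-180.0, -0.2, -158.3]
contact_force: [-0.1, -0.1, -0.1]
opening: 1.0
grip_force: 0.0
```

carry_out(
  dr=[
    [0,0,0],
    [0,0,0],
    [0,0,0],
    [0,0,0],
    [0,0,0],
    [0,0,0],
  ],
  offset=[
    [0,0,0],
    [0,0,0],
    [0,0,0],
    [0,0,0],
    [0,0,0],
    [0,0,0],
  ],
  hand=[1,1,1,1,1,1],
)

```text
t: 7.4
tool_pos: [0.4528, 0.2818, -0.0053]
ee_rot: [-180.0, 0.1, -158.3]
contact_force: [0.6, -0.5, 5.6]
opening: 0.41
grip_force: 62.8
```

carry_out(
  dr=[
    [0,0,0],
    [0,0,0],
    [0,0,0],
    [0,0,0.0433],
    [0,0,0.0433],
    [0,0,0.0434],
  ],
  offset=[
    [0,0,-0.2],
    [0,0,-0.4],
    [0,0,-0.4],
    [0,0,0],
    [0,0,0],
    [0,0,0],
  ],
  hand=[1,1,1,1,1,1],
)

```text
t: 8.15
tool_pos: [0.4513, 0.2812, 0.1129]
ee_rot: [-179.9, -0.1, 178.1]
contact_force: [-0.8, -0.3, -4.2]
opening: 0.407
grip_force: 61.6
```

carry_out(
  dr=[
    [0,0,0],
    [0,0,0],
    [0,0,0],
    [0,0,0],
    [0,0,0],
    [0,0,0],
    [0,0,0],
    [0,0,0],
  ],
  offset=[
    [-0.267,-0.285,-0.058],
    [-0.267,-0.285,-0.058],
    [-0.267,-0.285,-0.058],
    [-0.267,-0.285,-0.058],
    [-0.267,-0.285,-0.058],
    [-0.267,-0.285,-0.058],
    [-0.267,-0.285,-0.058],
    [-0.267,-0.285,-0.058],
  ],
  hand=[1,1,1,1,1,1,1,1],
)

```text
t: 9.15
tool_pos: [0.7005, -0.0005, 0.1682]
ee_rot: [180.0, -0.2, 178.3]
contact_force: [0.9, 0.1, -3.9]
opening: 0.412
grip_force: 61.7
```

carry_out(
  dr=[
    [0,0,0],
    [0,0,0],
  ],
  offset=[
    [0,0,0],
    [0,0,0],
  ],
  hand=[1,1],
)

```text
t: 9.4
tool_pos: [0.6996, 0.0007, 0.168]
ee_rot: [180.0, -0.2, 178.3]
contact_force: [-0.7, -0.4, -4.0]
opening: 0.406
grip_force: 61.8
```

```bash
python3 - <<'E'
from h import *
o=arm.get_obs(); T=T_cw('wrist',o); print(o['tool_pos'],o['ee_rot'],o['contact_force']); np.save('T3.npy',T)
im=snap('wrist','w3.png'); cv2.imwrite('pics/w3b.png',cv2.resize(im[:,:,::-1],(800,600),interpolation=cv2.INTER_CUBIC))
for n in ['lever_grip','clamp','bed','lever_pivot','spanner','nest','seat']: print(n,find(n,'wrist',T))
E
```

```text
[6.99568920e-01 6.57317205e-04 1.67986931e-01] [ 1.79974400e+02 -1.72235532e-01  1.78287507e+02] [-0.74444619 -0.37742126 -4.01664252]
lever_grip [([0.5812, -0.1116, 0.0586], 0.61)]
clamp [([0.6339, -0.1141, 0.0411], 0.71)]
bed [([0.633, -0.0595, 0.02], 0.95)]
lever_pivot [([0.6323, -0.1136, 0.0389], 0.93)]
spanner [([0.57, 0.0707, 0.0258], 0.7)]
nest [([0.6797, 0.0042, 0.2149], 0.87)]
seat [([0.6357, -0.0577, 0.0221], 0.78)]
```

View pics/w3b.png

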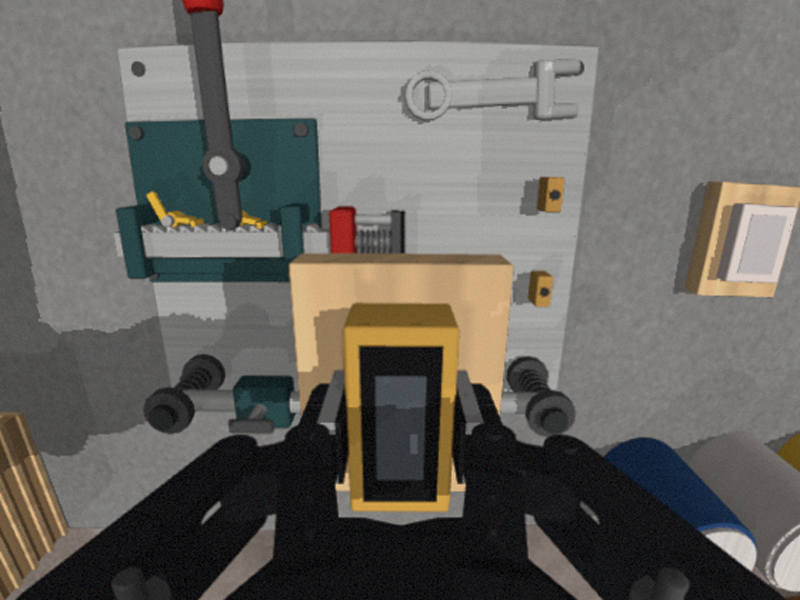

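The picture at 800x600 shows the plate's near edge from (119,48) to (598,47). The side-lay inner edges are near (543,180–210) and (534,274–304), the pivot is at (218,166), and the held nest's base near edge runs (290,257)–(512,257).

```bash
python3 - <<'E'
from h import *
T=np.load('T3.npy'); o=arm.get_obs(); s=.7
P=lambda uv,z: pix2world('wrist',np.array(uv)*s,z,T)[:,:2].round(4)
print('plate near',P([[119,48],[598,47]],.02).tolist())
print('plate right edge',P([[598,47],[580,230],[567,345]],.02).tolist())
print('lay faces',P([[543,179],[543,210],[534,273],[534,304]],.04).tolist())
print('pivot',P([[220,166]],.06).tolist(), 'pad face',P([[404,230]],.035))
print('nest near edge',P([[291,265],[511,265]],.1935).tolist(),'upper edge(256)',P([[291,256],[511,256]],.1935).tolist())
print('block near top edge',P([[346,305],[458,305]],.2195).tolist(),'far', P([[355,510],[450,510]],.2195).tolist())
print('block at bottom near edge',P([[352,330],[455,327]],.2195).tolist())
E
python3 - <<'E'
import cv2,sys
sys.path.insert(0,'.')
a=cv2.imread('pics/w3.png'); t=cv2.imread('pics/top1.png')
b=cv2.resize(a[115:225,355:420],None,fx=5,fy=5,interpolation=cv2.INTER_CUBIC)
c=cv2.resize(t[90:205,200:340],None,fx=4,fy=4,interpolation=cv2.INTER_CUBIC)
import numpy as np
H=max(b.shape[0],c.shape[0]); o=np.zeros((H,b.shape[1]+c.shape[1],3),'uint8'); o[:b.shape[0],:b.shape[1]]=b; o[:c.shape[0],b.shape[1]:]=c
o=o[:600,:]; print(o.shape); o=o[:, :800] if o.shape[1]<=800 else cv2.resize(o,(800,int(o.shape[0]*800/o.shape[1]))); print(o.shape)
cv2.imwrite('pics/crop1.png',o)
E
```

```text
plate near [[0.5282, -0.1898], [0.5399, 0.1412]]
plate right edge [[0.5399, 0.1412], [0.6657, 0.1389], [0.7606, 0.1376]]
lay faces [[0.6272, 0.1011], [0.6483, 0.1025], [0.6936, 0.099], [0.7175, 0.1007]]
pivot [[0.6122, -0.112]] pad face [[0.6604 0.0046]]
nest near edge [[0.6502, -0.0368], [0.6525, 0.041]] upper edge(256) [[0.647, -0.0364], [0.6493, 0.0409]]
block near top edge [[0.6574, -0.0146], [0.6584, 0.0188]] far [[0.7349, -0.017], [0.736, 0.0173]]
block at bottom near edge [[0.6654, -0.0133], [0.6654, 0.018]]
(550, 885, 3)
(497, 800, 3)
```

View pics/crop1.png

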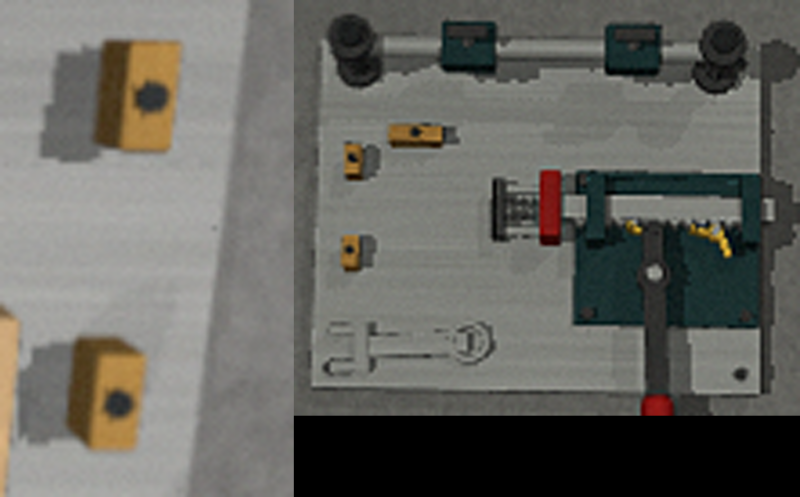

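carry_out(
  dr=[
    [0,0,0],
    [0,0,0],
    [0,0,0],
    [0,0,0],
    [0,0,0],
    [0,0,0],
    [0,0,0],
  ],
  offset=[
    [0.184,0.221,0],
    [0.184,0.221,0],
    [0,0,0.3],
    [0,0,0.3],
    [0,0,0.3],
    [0,0,0.2],
    [0,0,0],
  ],
  hand=[1,1,1,1,1,1,1],
)

```text
t: 10.68
tool_pos: [0.6558, 0.0549, 0.0356]
ee_rot: [-180.0, -0.2, 178.3]
contact_force: [-0.5, -0.2, -3.9]
opening: 0.409
grip_force: 61.7
```

```bash
python3 - <<'E'
from h import *
T3=np.load('T3.npy')
P=lambda uv,z: pix2world('wrist',np.array(uv),z,T3)[:,:2].round(4).tolist()
print('top edges',P([[382,124],[382,147.5],[375,196],[375,213]],.04),'bottom',P([[376.3,126],[376.3,149],[370.4,195],[370.4,211]],.02))
print('end lay',pix2world('top',[[233.5,129.5]],.04)[:,:2],pix2world('top',[[233.5,130.6]],.02)[:,:2],'side',pix2world('top',[[218.8,133.5],[218.6,159]],.04)[:,:2])
o=arm.get_obs(); T=T_cw('wrist',o); print(o['tool_pos'],o['ee_rot'],o['contact_force'])
im=snap('wrist','w4.png')
E
```

```text
top edges [[0.626, 0.103], [0.6488, 0.1045], [0.6989, 0.1007], [0.7177, 0.102]] bottom [[0.6283, 0.1038], [0.6522, 0.1052], [0.7029, 0.1019], [0.7217, 0.1031]]
end lay [[0.71695614 0.0624017 ]] [[0.72012481 0.06387185]] side [[0.70655599 0.1019448 ]
 [0.63643193 0.10294384]]
[0.65582403 0.05494178 0.03557325] [-179.9719623    -0.24641083  178.32747905] [-0.51974438 -0.17191422 -3.9057643 ]
```

View pics/w4.png

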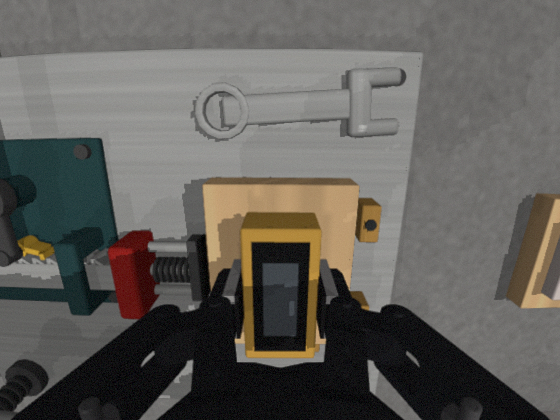

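The nest hangs squarely over the plate. Its left edge is near column 205, clear of the pad (about column 200), and its right edge (355) is just short of the side lay (358). Next I lower it.

carry_out(
  dr=[
    [0,0,0],
    [0,0,0],
    [0,0,0],
  ],
  offset=[
    [0,0,0.1],
    [0,0,0.07],
    [0,0,0],
  ],
  hand=[1,1,1],
)

```text
t: 11.1
tool_pos: [0.6572, 0.0549, 0.0166]
ee_rot: [-180.0, -0.1, 178.3]
contact_force: [0.5, 0.0, -4.1]
opening: 0.411
grip_force: 61.9
```

carry_out(
  dr=[
    [0,0,0],
    [0,0,0],
  ],
  offset=[
    [0,0,0.01],
    [0,0,0],
  ],
  hand=[1,1],
)

```text
t: 11.35
tool_pos: [0.6579, 0.0549, 0.0163]
ee_rot: [180.0, 0.0, 178.3]
contact_force: [-0.3, 0.3, -3.9]
opening: 0.408
grip_force: 61.9
```

carry_out(
  dr=[
    [0,0,0],
    [0,0,0],
    [0,0,0],
  ],
  offset=[
    [0,0,0.01],
    [0,0,0.005],
    [0,0,0],
  ],
  hand=[1,1,1],
)

```text
t: 11.72
tool_pos: [0.6579, 0.0549, 0.0148]
ee_rot: [180.0, 0.0, 178.3]
contact_force: [-1.3, 0.7, -1.1]
opening: 0.408
grip_force: 62.3
```

carry_out(
  dr=[
    [0,0,0],
    [0,0,0],
  ],
  offset=[
    [0,0,0.006],
    [0,0,0],
  ],
  hand=[1,1],
)

```text
t: 11.98
tool_pos: [0.658, 0.0549, 0.0147]
ee_rot: [180.0, 0.1, 178.3]
contact_force: [-2.7, 0.6, 4.5]
opening: 0.413
grip_force: 63.2
```

carry_out(
  dr=[
    [0,0,0],
    [0,0,0],
    [0,0,0],
    [0,0,0],
  ],
  offset=[
    [0,0.015,0],
    [0,0.015,0],
    [0,0.012,0],
    [0,0,0],
  ],
  hand=[1,1,1,1],
)

```text
t: 12.48
tool_pos: [0.659, 0.0592, 0.0147]
ee_rot: [-179.9, 0.2, 178.3]
contact_force: [-0.6, -3.8, 5.3]
opening: 0.408
grip_force: 63.0
```

carry_out(
  dr=[
    [0,0,0],
    [0,0,0],
  ],
  offset=[
    [0,0.01,0],
    [0,0,0],
  ],
  hand=[1,1],
)

```text
t: 12.72
tool_pos: [0.6592, 0.0603, 0.0147]
ee_rot: [-179.9, 0.2, 178.3]
contact_force: [0.1, -4.5, 6.2]
opening: 0.409
grip_force: 63.1
```

carry_out(
  dr=[
    [0,0,0],
    [0,0,0],
  ],
  offset=[
    [0,0.01,0],
    [0,0,0],
  ],
  hand=[1,1],
)

```text
t: 12.98
tool_pos: [0.6592, 0.0616, 0.0148]
ee_rot: [-179.9, 0.2, 178.3]
contact_force: [0.6, -4.1, 4.6]
opening: 0.405
grip_force: 63.1
```

carry_out(
  dr=[
    [0,0,0],
    [0,0,0],
  ],
  offset=[
    [0,0.01,0],
    [0,0,0],
  ],
  hand=[1,1],
)

```text
t: 13.22
tool_pos: [0.6592, 0.0628, 0.0147]
ee_rot: [-179.9, 0.2, 178.3]
contact_force: [0.3, -3.9, 6.1]
opening: 0.407
grip_force: 63.1
```

carry_out(
  dr=[
    [0,0,0],
    [0,0,0],
  ],
  offset=[
    [0,0.01,0],
    [0,0,0],
  ],
  hand=[1,1],
)

```text
t: 13.48
tool_pos: [0.6593, 0.0631, 0.0148]
ee_rot: [-179.8, 0.2, 178.3]
contact_force: [0.0, -6.9, 5.3]
opening: 0.406
grip_force: 63.1
```

carry_out(
  dr=[
    [0,0,0],
    [0,0,0],
  ],
  offset=[
    [0,0.01,0],
    [0,0,0],
  ],
  hand=[1,1],
)

```text
t: 13.72
tool_pos: [0.6593, 0.0631, 0.0149]
ee_rot: [-179.7, 0.2, 178.2]
contact_force: [-1.5, -10.0, 6.4]
opening: 0.413
grip_force: 63.2
```

carry_out(
  dr=[
    [0,0,0],
    [0,0,0],
    [0,0,0],
    [0,0,0],
  ],
  offset=[
    [-0.012,0,0],
    [-0.012,0,0],
    [-0.012,0,0],
    [0,0,0],
  ],
  hand=[1,1,1,1],
)

```text
t: 14.22
tool_pos: [0.6596, 0.0631, 0.0148]
ee_rot: [-179.7, -0.2, 178.2]
contact_force: [-13.6, -11.3, 14.1]
opening: 0.413
grip_force: 64.3
```

carry_out(
  dr=[
    [0,0,0],
    [0,0,0],
    [0,0,0],
  ],
  offset=[
    [-0.01,0,0],
    [-0.01,0,0],
    [0,0,0],
  ],
  hand=[1,1,1],
)

```text
t: 14.6
tool_pos: [0.6618, 0.063, 0.0148]
ee_rot: [-179.7, -0.2, 178.2]
contact_force: [-15.3, -10.5, 15.6]
opening: 0.409
grip_force: 64.4
```

carry_out(
  dr=[
    [0,0,0],
    [0,0,0],
  ],
  offset=[
    [-0.01,-0.004,-0.004],
    [0,0,0],
  ],
  hand=[1,1],
)

```text
t: 14.85
tool_pos: [0.6637, 0.063, 0.0148]
ee_rot: [-179.8, -0.2, 178.3]
contact_force: [-11.7, -8.5, 10.3]
opening: 0.408
grip_force: 63.7
```

carry_out(
  dr=[
    [0,0,0],
    [0,0,0],
  ],
  offset=[
    [-0.01,0,-0.004],
    [0,0,0],
  ],
  hand=[1,1],
)

```text
t: 15.1
tool_pos: [0.6648, 0.0629, 0.0148]
ee_rot: [-179.8, -0.2, 178.3]
contact_force: [-9.8, -8.7, 8.7]
opening: 0.41
grip_force: 63.4
```

carry_out(
  dr=[
    [0,0,0],
    [0,0,0],
  ],
  offset=[
    [-0.01,0,0],
    [0,0,0],
  ],
  hand=[1,1],
)

```text
t: 15.35
tool_pos: [0.6659, 0.0629, 0.0148]
ee_rot: [-179.8, -0.2, 178.3]
contact_force: [-11.1, -8.5, 8.5]
opening: 0.408
grip_force: 63.5
```

Sliding steadily, so I keep going until it stops at the end lay.

carry_out(
  dr=[
    [0,0,0],
    [0,0,0],
  ],
  offset=[
    [-0.01,0,0],
    [0,0,0],
  ],
  hand=[1,1],
)

```text
t: 15.6
tool_pos: [0.6671, 0.0629, 0.0148]
ee_rot: [-179.8, -0.2, 178.3]
contact_force: [-10.8, -8.8, 8.4]
opening: 0.408
grip_force: 63.5
```

carry_out(
  dr=[
    [0,0,0],
    [0,0,0],
  ],
  offset=[
    [-0.01,0,0],
    [0,0,0],
  ],
  hand=[1,1],
)

```text
t: 15.85
tool_pos: [0.6683, 0.0628, 0.0148]
ee_rot: [-179.8, -0.2, 178.3]
contact_force: [-11.0, -8.4, 8.9]
opening: 0.409
grip_force: 63.5
```

carry_out(
  dr=[
    [0,0,0],
    [0,0,0],
  ],
  offset=[
    [-0.01,0,0],
    [0,0,0],
  ],
  hand=[1,1],
)

```text
t: 16.1
tool_pos: [0.6695, 0.0628, 0.0148]
ee_rot: [-179.8, -0.2, 178.3]
contact_force: [-10.6, -9.2, 9.0]
opening: 0.409
grip_force: 63.5
```

carry_out(
  dr=[
    [0,0,0],
    [0,0,0],
  ],
  offset=[
    [-0.01,0,0],
    [0,0,0],
  ],
  hand=[1,1],
)

```text
t: 16.35
tool_pos: [0.6697, 0.0628, 0.0148]
ee_rot: [-179.8, -0.3, 178.3]
contact_force: [-14.3, -9.4, 10.2]
opening: 0.41
grip_force: 63.7
```

carry_out(
  dr=[
    [0,0,0],
    [0,0,0],
  ],
  offset=[
    [-0.01,0,0],
    [0,0,0],
  ],
  hand=[1,1],
)

```text
t: 16.6
tool_pos: [0.6697, 0.0627, 0.0148]
ee_rot: [-179.8, -0.4, 178.3]
contact_force: [-18.6, -8.1, 13.7]
opening: 0.407
grip_force: 64.0
```

carry_out(
  dr=[
    [0,0,0],
    [0,0,0],
  ],
  offset=[
    [-0.01,0,0],
    [0,0,0],
  ],
  hand=[1,1],
)

```text
t: 16.85
tool_pos: [0.6696, 0.0627, 0.0149]
ee_rot: [-179.8, -0.6, 178.3]
contact_force: [-23.1, -8.1, 16.5]
opening: 0.407
grip_force: 64.2
```

Home: x stalled at 0.6696 with the force rising. Now ease off, open slightly, and rise.

carry_out(
  dr=[
    [0,0,0],
    [0,0,0],
    [0,0,0],
    [0,0,0],
  ],
  offset=[
    [0.013,0,-0.004],
    [0,0,0],
    [0,0,0],
    [0,0,0],
  ],
  hand=[1,0.4,0.4,0.4],
)

```text
t: 17.35
tool_pos: [0.6745, 0.0653, 0.015]
ee_rot: [180.0, 0.0, 178.3]
contact_force: [0.5, 0.7, -0.0]
opening: 0.6
grip_force: 0.0
```

carry_out(
  dr=[
    [0,0,0],
    [0,0,0],
    [0,0,0],
    [0,0,0],
    [0,0,0],
    [0,0,0],
  ],
  offset=[
    [0,0,-0.1],
    [0,0,-0.2],
    [0,0,-0.4],
    [0,0,-0.5],
    [0,0,0],
    [0,0,0],
  ],
  hand=[0.4,0.4,0.4,0.4,0,0],
)

```text
t: 18.1
tool_pos: [0.6743, 0.0651, 0.1595]
ee_rot: [180.0, 0.1, 178.3]
contact_force: [-0.3, -0.0, -0.0]
opening: 0.99
grip_force: 0.0
```

```bash
python3 - <<'E'
from h import *
o=arm.get_obs(); T=T_cw('wrist',o); print(o['tool_pos'],o['ee_rot'],o['contact_force']); np.save('T5.npy',T)
im=snap('wrist','w5.png'); cv2.imwrite('pics/w5b.png',cv2.resize(im[:,:,::-1],(800,600),interpolation=cv2.INTER_CUBIC))
for n in ['lever_grip','nest']: print(n,find(n,'wrist',T))
E
```

```text
[0.6742641  0.06508619 0.15951532] [1.79986415e+02 6.51379024e-02 1.78315489e+02] [-0.30595991 -0.04191272 -0.02581091]
lever_grip [([0.5591, -0.109, 0.0574], 0.72)]
nest [([0.6677, 0.0671, 0.0446], 0.78)]
```

View pics/w5b.png

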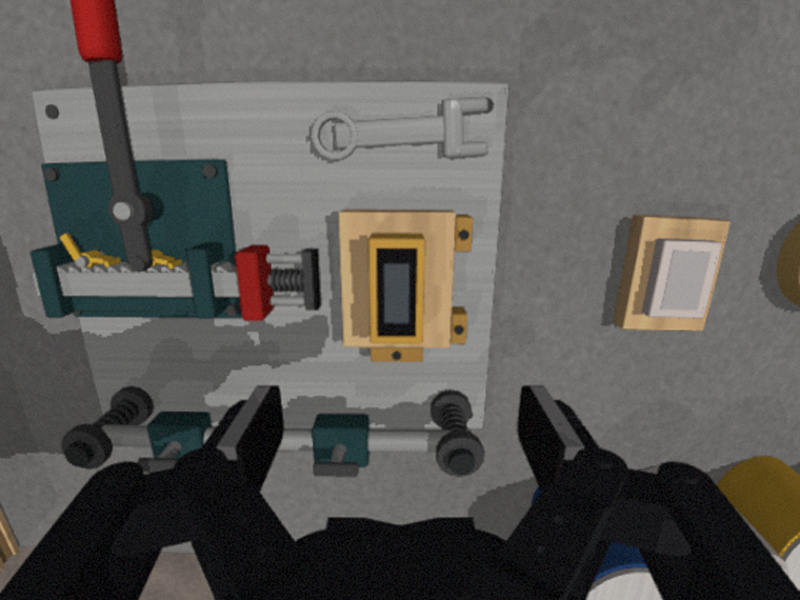

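The nest sits at (398,280) of 800x600, flush against both side lays (463,233), (458,326) and the end lay (396,353). The lever's pivot is at (122,210) and its sleeve starts near (104,60).

```bash
python3 - <<'E'
from h import *
T=np.load('T5.npy'); s=.7
A=pix2world('wrist',np.array([[122,210],[105,60],[97,25]])*s,.057,T)[:,:2]; print(A.round(4).tolist())
d=A[0]-A[2]; print('ang',np.degrees(np.arctan2(d[1],d[0])), np.degrees(np.arctan2(*(A[0]-A[1])[::-1])))
# nest edges check
N=pix2world('wrist',np.array([[340,211],[452,211],[344,346],[452,347]])*s,.04,T)[:,:2]; print('nest',N.round(4).tolist(),N.mean(0))
im=cv2.imread('pics/top1.png'); hsv=cv2.cvtColor(im,cv2.COLOR_BGR2HSV)
m=(cv2.inRange(hsv,(0,150,60),(8,255,255))|cv2.inRange(hsv,(172,150,60),(180,255,255)))[195:235,285:315]
v,u=np.nonzero(m); P=pix2world('top',np.c_[u+285,v+195],.057)[:,:2]; print('sleeve c',P.mean(0),P.min(0),P.max(0))
E
```

```text
[[0.6116, -0.1151], [0.5225, -0.1078], [0.503, -0.1093]]
ang -3.0403855209427406 -4.657866944215198
nest [[0.6196, 0.0258], [0.6218, 0.1017], [0.7189, 0.0216], [0.7221, 0.1027]] [0.67058452 0.06296296]
sleeve c [ 0.48121631 -0.11011998] [ 0.44253981 -0.1216497 ] [ 0.52137164 -0.09867814]
```

carry_out(
  dr=[
    [0,0,0.001],
    [0,0,0],
    [0,0,0],
    [0,0,0],
    [0,0,0],
    [0,0,0],
    [0,0,0],
  ],
  offset=[
    [0.261,-0.252,0],
    [0.261,-0.252,0],
    [0.261,-0.252,0],
    [0.261,-0.252,0],
    [0.261,-0.252,0.25],
    [0.261,-0.252,0.25],
    [0,0,0],
  ],
  hand=[0,0,0,0,0,0,0],
)

```text
t: 19.12
tool_pos: [0.4752, -0.111, 0.0953]
ee_rot: [179.9, -0.4, 178.0]
contact_force: [-0.1, -0.4, -0.4]
opening: 0.998
grip_force: 0.0
```

```bash
python3 - <<'E'
from h import *
o=arm.get_obs(); T=T_cw('wrist',o); print(o['tool_pos'],o['ee_rot'],o['contact_force']); np.save('T6.npy',T)
im=snap('wrist','w6.png'); hsv=cv2.cvtColor(im,cv2.COLOR_RGB2HSV)
print(find('lever_grip','wrist',T))
m=(cv2.inRange(hsv,(0,150,60),(8,255,255))|cv2.inRange(hsv,(172,150,60),(180,255,255)))
c=max(cv2.findContours(m,cv2.RETR_EXTERNAL,cv2.CHAIN_APPROX_NONE)[0],key=cv2.contourArea)
r=cv2.minAreaRect(c);W=pix2world('wrist',cv2.boxPoints(r),.051,T); print(r,W[:,:2].round(4).tolist(),W.mean(0))
for v in range(c[:,0,1].min()+4,c[:,0,1].max()-2,12):
    u=np.nonzero(m[v])[0]; print(pix2world('wrist',[[(u.min()+u.max()+1)/2,v]],.055,T)[0,:2].round(4), end=' ')
E
```

```text
[ 0.47522369 -0.11096017  0.09526605] [179.92797993  -0.44805573 177.9503447 ] [-0.06424201 -0.38785885 -0.35109267]
[([0.675, 0.0447, 0.0551], 0.74), ([0.496, -0.1126, 0.062], 0.56)]
((277.0566711425781, 234.9840850830078), (102.21542358398438, 30.273357391357422), 88.36341857910156) [[0.4407, -0.1245], [0.4409, -0.1019], [0.5276, -0.1016], [0.5275, -0.1269]] [ 0.48415012 -0.11372116  0.051     ]
[ 0.443  -0.1129] [ 0.4521 -0.1129] [ 0.4615 -0.1129] [ 0.471  -0.1129] [ 0.4809 -0.1129] [ 0.491  -0.1129] [ 0.5014 -0.1129] [ 0.5121 -0.1133]
```

View pics/w6.png

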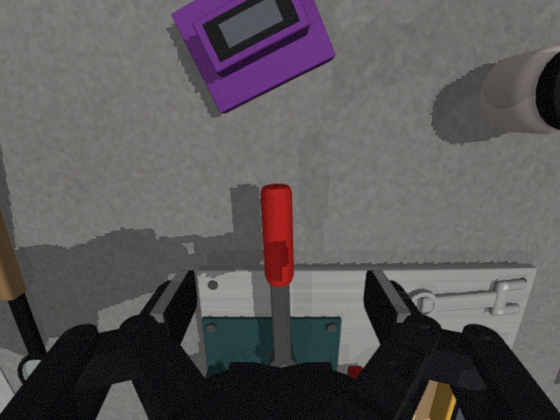

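The sleeve spans rows 185–285 near column 277, centred between the open fingers; the purple look-alike and the jar are clear. I descend over it.

carry_out(
  dr=[
    [0,0,-0.005],
    [0,0,0],
    [0,0,0],
    [0,0,0],
  ],
  offset=[
    [-0.02,-0.01,0.2],
    [0,0,0.2],
    [0,0,0.1],
    [0,0,0],
  ],
  hand=[0,0,0,0],
)

```text
t: 19.73
tool_pos: [0.483, -0.1111, 0.0387]
ee_rot: [180.0, -0.0, 179.1]
contact_force: [-0.4, 0.1, 0.6]
opening: 0.998
grip_force: 0.0
```

carry_out(
  dr=[
    [0,0,0],
    [0,0,0],
    [0,0,0],
  ],
  offset=[
    [0,-0.0125,0.15],
    [0,0,0.147],
    [0,0,0],
  ],
  hand=[0,0,0],
)

```text
t: 20.1
tool_pos: [0.4826, -0.1129, 0.0034]
ee_rot: [180.0, -0.0, 179.0]
contact_force: [0.5, -0.1, -0.4]
opening: 0.996
grip_force: 0.0
```

carry_out(
  dr=[
    [0,0,0],
    [0,0,0],
    [0,0,0],
    [0,0,0],
    [0,0,0],
    [0,0,0],
  ],
  offset=[
    [0,0,0],
    [0,0,0],
    [0,0,0],
    [0,0,0],
    [0,0,0],
    [0,0,0],
  ],
  hand=[1,1,1,1,1,1],
)

```text
t: 20.85
tool_pos: [0.483, -0.1131, 0.004]
ee_rot: [-180.0, 0.1, 179.1]
contact_force: [-1.0, 0.7, 5.6]
opening: 0.257
grip_force: 58.5
```

carry_out(
  dr=[
    [0,0,0.0159],
    [0,0,0.0159],
    [0,0,0.0159],
    [0,0,0.0159],
    [0,0,0],
  ],
  offset=[
    [-0.0014,0.0541,0],
    [-0.0014,0.0541,0],
    [-0.0014,0.0541,0],
    [-0.0014,0.0541,0],
    [0,0,0],
  ],
  hand=[1,1,1,1,1],
)

```text
t: 21.48
tool_pos: [0.4857, -0.0869, 0.004]
ee_rot: [180.0, 0.0, 167.6]
contact_force: [-2.9, 0.5, 6.6]
opening: 0.258
grip_force: 58.4
```

carry_out(
  dr=[
    [0,0,0.006],
    [0,0,0],
  ],
  offset=[
    [0,0.0205,0],
    [0,0,0],
  ],
  hand=[1,1],
)

```text
t: 21.72
tool_pos: [0.4862, -0.0847, 0.004]
ee_rot: [180.0, 0.0, 166.5]
contact_force: [-1.8, 2.0, 7.6]
opening: 0.257
grip_force: 58.5
```

carry_out(
  dr=[
    [0,0,0.0048],
    [0,0,0],
  ],
  offset=[
    [0,0.0162,0],
    [0,0,0],
  ],
  hand=[1,1],
)

```text
t: 21.98
tool_pos: [0.4866, -0.0829, 0.004]
ee_rot: [180.0, 0.0, 165.6]
contact_force: [-2.6, 1.0, 7.0]
opening: 0.259
grip_force: 58.5
```

carry_out(
  dr=[
    [0,0,0.0032],
    [0,0,0],
  ],
  offset=[
    [0,0.0108,0],
    [0,0,0],
  ],
  hand=[1,1],
)

```text
t: 22.22
tool_pos: [0.487, -0.0817, 0.004]
ee_rot: [180.0, 0.0, 165.1]
contact_force: [-3.4, 0.9, 6.9]
opening: 0.256
grip_force: 58.5
```

carry_out(
  dr=[
    [0,0,0.0032],
    [0,0,0],
  ],
  offset=[
    [0,0.0108,0],
    [0,0,0],
  ],
  hand=[1,1],
)

```text
t: 22.48
tool_pos: [0.4873, -0.0804, 0.004]
ee_rot: [180.0, 0.0, 164.5]
contact_force: [-2.3, 1.6, 7.1]
opening: 0.258
grip_force: 58.5
```

carry_out(
  dr=[
    [0,0,0.0032],
    [0,0,0],
  ],
  offset=[
    [0,0.0108,0],
    [0,0,0],
  ],
  hand=[1,1],
)

```text
t: 22.72
tool_pos: [0.4876, -0.0791, 0.004]
ee_rot: [180.0, 0.0, 163.9]
contact_force: [-3.5, 0.5, 7.1]
opening: 0.254
grip_force: 58.5
```

carry_out(
  dr=[
    [0,0,0.0032],
    [0,0,0],
  ],
  offset=[
    [0,0.0108,0],
    [0,0,0],
  ],
  hand=[1,1],
)

```text
t: 22.98
tool_pos: [0.4878, -0.0782, 0.004]
ee_rot: [-180.0, 0.0, 163.3]
contact_force: [-3.4, 0.0, 7.9]
opening: 0.255
grip_force: 58.8
```

carry_out(
  dr=[
    [0,0,0.0032],
    [0,0,0],
  ],
  offset=[
    [0,0.0108,0],
    [0,0,0],
  ],
  hand=[1,1],
)

```text
t: 23.22
tool_pos: [0.4878, -0.0783, 0.004]
ee_rot: [-179.8, 0.0, 162.8]
contact_force: [-4.8, -5.6, 8.3]
opening: 0.255
grip_force: 59.7
```

The rest stop is at TCP (0.4878, −0.0783), so a full stroke needs y between about −0.1335 and −0.139. First stroke:

carry_out(
  dr=[
    [0,0,-0.0183],
    [0,0,-0.0183],
    [0,0,-0.0183],
    [0,0,-0.0183],
    [0,0,-0.0183],
    [0,0,-0.0183],
    [0,0,-0.0183],
    [0,0,-0.0183],
  ],
  offset=[
    [-0.0018,-0.0623,0],
    [-0.0018,-0.0623,0],
    [-0.0018,-0.0623,0],
    [-0.0018,-0.0623,0],
    [-0.0018,-0.0623,0],
    [-0.0018,-0.0623,0],
    [-0.0018,-0.0623,0],
    [-0.0018,-0.0623,0],
  ],
  hand=[1,1,1,1,1,1,1,1],
)

```text
t: 24.22
tool_pos: [0.485, -0.1356, 0.004]
ee_rot: [179.9, 0.1, -170.8]
contact_force: [1.5, 3.9, 4.1]
opening: 0.258
grip_force: 58.4
```

carry_out(
  dr=[
    [0,0,0],
    [0,0,0],
  ],
  offset=[
    [0,0,0],
    [0,0,0],
  ],
  hand=[1,1],
)

```text
t: 24.48
tool_pos: [0.485, -0.1359, 0.004]
ee_rot: [-180.0, 0.1, -170.9]
contact_force: [0.5, 1.2, 4.5]
opening: 0.254
grip_force: 58.8
```

carry_out(
  dr=[
    [0,0,0.0183],
    [0,0,0.0183],
    [0,0,0.0183],
    [0,0,0.0183],
    [0,0,0.0183],
    [0,0,0.0183],
    [0,0,0.0183],
    [0,0,0.015],
  ],
  offset=[
    [-0.0018,0.0623,0],
    [-0.0018,0.0623,0],
    [-0.0018,0.0623,0],
    [-0.0018,0.0623,0],
    [-0.0018,0.0623,0],
    [-0.0018,0.0623,0],
    [-0.0018,0.0623,0],
    [-0.0015,0.051,0],
  ],
  hand=[1,1,1,1,1,1,1,1],
)

```text
t: 25.48
tool_pos: [0.4879, -0.0781, 0.004]
ee_rot: [-179.9, 0.0, 163.2]
contact_force: [-6.4, -8.7, 8.2]
opening: 0.26
grip_force: 59.7
```

carry_out(
  dr=[
    [0,0,0],
    [0,0,0],
  ],
  offset=[
    [0,0,0],
    [0,0,0],
  ],
  hand=[1,1],
)

```text
t: 25.72
tool_pos: [0.4878, -0.0782, 0.004]
ee_rot: [-180.0, 0.0, 163.3]
contact_force: [-3.7, -0.1, 8.4]
opening: 0.258
grip_force: 59.3
```

```bash
python3 - <<'E'
from h import *
print(arm.get_obs()['contact_force'],arm.get_obs()['tool_pos'])
for n in ['clamp']: viewer.read_camera('top')
im=snap('top','t2.png'); snap('scene','s2.png')
E
```

```text
[-3.67734572 -0.07599329  8.42976386] [ 0.48784927 -0.0782437   0.00399421]
```

carry_out(
  dr=[
    [0,0,-0.015],
    [0,0,-0.0183],
    [0,0,-0.0183],
    [0,0,-0.0183],
    [0,0,-0.0183],
    [0,0,-0.0183],
    [0,0,-0.0183],
    [0,0,-0.0183],
  ],
  offset=[
    [-0.0015,-0.051,0],
    [-0.0018,-0.0623,0],
    [-0.0018,-0.0623,0],
    [-0.0018,-0.0623,0],
    [-0.0018,-0.0623,0],
    [-0.0018,-0.0623,0],
    [-0.0018,-0.0623,0],
    [-0.0018,-0.0623,0],
  ],
  hand=[1,1,1,1,1,1,1,1],
)

```text
t: 26.88
tool_pos: [0.4848, -0.1346, 0.004]
ee_rot: [179.8, 0.1, -170.8]
contact_force: [-0.6, 8.3, 6.8]
opening: 0.258
grip_force: 59.0
```

carry_out(
  dr=[
    [0,0,0],
    [0,0,0],
  ],
  offset=[
    [0,0,0],
    [0,0,0],
  ],
  hand=[1,1],
)

```text
t: 27.12
tool_pos: [0.4848, -0.1348, 0.004]
ee_rot: [179.9, 0.1, -170.9]
contact_force: [-0.7, 5.2, 6.4]
opening: 0.259
grip_force: 59.0
```

```bash
python3 - <<'E'
from h import *
print(arm.get_obs()['contact_force'],arm.get_obs()['tool_pos'])
snap('top','t3.png')
for f in ['top1','t2','t3']:
    im=cv2.imread(f'pics/{f}.png'); hsv=cv2.cvtColor(im,cv2.COLOR_BGR2HSV)
    m=(cv2.inRange(hsv,(0,150,60),(8,255,255))|cv2.inRange(hsv,(172,150,60),(180,255,255)))[130:165,240:310]
    v,u=np.nonzero(m); print(f,len(u),u.mean()+240,u.min()+240,pix2world('top',[[u.mean()+240,v.mean()+130]],.05)[0,:2])
E
```

```text
[-0.73153373  5.15693712  6.42241606] [ 0.4848349  -0.13482915  0.00400296]
top1 106 270.5 268 [ 0.66767361 -0.03616103]
t2 97 265.83505154639175 263 [ 0.66698217 -0.0237367 ]
t3 97 262.2061855670103 260 [ 0.66910907 -0.01412337]
```

The push stiffened: it held 5.2 N against 1.2 N and peaked at 8.3 N. That makes this the first stiff stroke, so I return and give exactly one more.

carry_out(
  dr=[
    [0,0,0.0183],
    [0,0,0.0183],
    [0,0,0.0183],
    [0,0,0.0183],
    [0,0,0.0183],
    [0,0,0.0183],
    [0,0,0.0183],
    [0,0,0.015],
  ],
  offset=[
    [-0.0018,0.0623,0],
    [-0.0018,0.0623,0],
    [-0.0018,0.0623,0],
    [-0.0018,0.0623,0],
    [-0.0018,0.0623,0],
    [-0.0018,0.0623,0],
    [-0.0018,0.0623,0],
    [-0.0015,0.051,0],
  ],
  hand=[1,1,1,1,1,1,1,1],
)

```text
t: 28.18
tool_pos: [0.4879, -0.0781, 0.004]
ee_rot: [-179.9, 0.0, 163.2]
contact_force: [-7.3, -12.5, 8.8]
opening: 0.257
grip_force: 60.2
```

carry_out(
  dr=[
    [0,0,0],
    [0,0,0],
  ],
  offset=[
    [0,0,0],
    [0,0,0],
  ],
  hand=[1,1],
)

```text
t: 28.42
tool_pos: [0.4879, -0.0782, 0.004]
ee_rot: [-180.0, 0.0, 163.3]
contact_force: [-3.4, -0.5, 9.0]
opening: 0.258
grip_force: 59.8
```

```bash
python3 - <<'E'
from h import *
print(arm.get_obs()['contact_force'],arm.get_obs()['tool_pos'])
snap('top','t4.png')
for f in ['t3','t4']:
    im=cv2.imread(f'pics/{f}.png'); hsv=cv2.cvtColor(im,cv2.COLOR_BGR2HSV)
    m=(cv2.inRange(hsv,(0,150,60),(8,255,255))|cv2.inRange(hsv,(172,150,60),(180,255,255)))[130:165,240:310]
    v,u=np.nonzero(m); print(f,len(u),u.mean()+240,u.min()+240,pix2world('top',[[u.mean()+240,v.mean()+130]],.05)[0,:2])
a,b=cv2.imread('pics/t2.png'),cv2.imread('pics/t4.png')
cv2.imwrite('pics/c4.png',np.hstack([cv2.resize(i[100:200,200:300],(400,400),interpolation=cv2.INTER_CUBIC) for i in (a,b)]))
E
```

```text
[-3.40753317 -0.53784148  9.03544363] [ 0.48785573 -0.0782273   0.00400969]
t3 97 262.2061855670103 260 [ 0.66910907 -0.01412337]
t4 106 263.45283018867923 261 [ 0.66846873 -0.0174278 ]
```

View pics/c4.png

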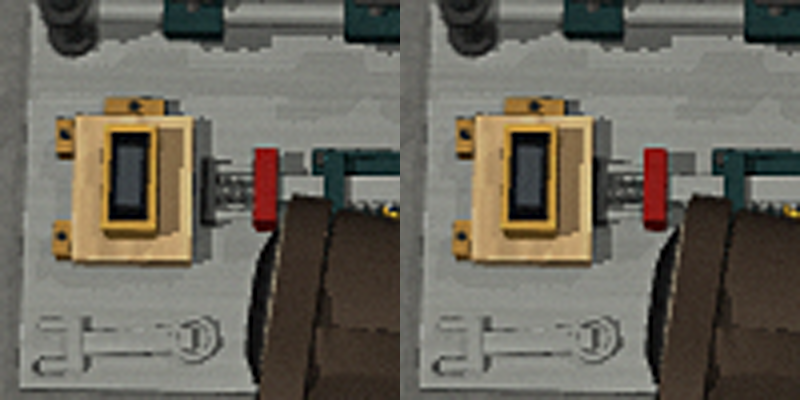

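In the right-hand view, after stroke 2, the pad touches the nest (column ~597); after stroke 1 it stood clear. The nest is still in its corner. Now the one further stroke.

carry_out(
  dr=[
    [0,0,-0.015],
    [0,0,-0.0183],
    [0,0,-0.0183],
    [0,0,-0.0183],
    [0,0,-0.0183],
    [0,0,-0.0183],
    [0,0,-0.0183],
    [0,0,-0.02],
  ],
  offset=[
    [-0.0015,-0.051,0],
    [-0.0018,-0.0623,0],
    [-0.0018,-0.0623,0],
    [-0.0018,-0.0623,0],
    [-0.0018,-0.0623,0],
    [-0.0018,-0.0623,0],
    [-0.0018,-0.0623,0],
    [-0.0018,-0.07,0],
  ],
  hand=[1,1,1,1,1,1,1,1],
)

```text
t: 29.48
tool_pos: [0.4848, -0.1345, 0.004]
ee_rot: [179.7, 0.1, -170.5]
contact_force: [0.1, 10.6, 8.8]
opening: 0.256
grip_force: 59.6
```

carry_out(
  dr=[
    [0,0,0],
    [0,0,0],
  ],
  offset=[
    [0,0,0],
    [0,0,0],
  ],
  hand=[1,1],
)

```text
t: 29.72
tool_pos: [0.4848, -0.1348, 0.004]
ee_rot: [179.8, 0.1, -170.6]
contact_force: [-0.8, 9.5, 7.9]
opening: 0.255
grip_force: 59.5
```

Held 9.5 N (+8.3): that is the second stiff stroke. Return to rest and release.

carry_out(
  dr=[
    [0,0,0.02],
    [0,0,0.0183],
    [0,0,0.0183],
    [0,0,0.0183],
    [0,0,0.0183],
    [0,0,0.0183],
    [0,0,0.0183],
    [0,0,0.015],
  ],
  offset=[
    [-0.0018,0.07,0],
    [-0.0018,0.0623,0],
    [-0.0018,0.0623,0],
    [-0.0018,0.0623,0],
    [-0.0018,0.0623,0],
    [-0.0018,0.0623,0],
    [-0.0018,0.0623,0],
    [-0.0015,0.051,0],
  ],
  hand=[1,1,1,1,1,1,1,1],
)

```text
t: 30.72
tool_pos: [0.4879, -0.0781, 0.004]
ee_rot: [-179.9, 0.0, 163.2]
contact_force: [-7.0, -11.3, 8.0]
opening: 0.256
grip_force: 60.6
```

carry_out(
  dr=[
    [0,0,0],
    [0,0,0],
  ],
  offset=[
    [0,0,0],
    [0,0,0],
  ],
  hand=[1,1],
)

```text
t: 30.98
tool_pos: [0.4879, -0.0782, 0.004]
ee_rot: [-180.0, 0.0, 163.3]
contact_force: [-2.8, -0.5, 8.2]
opening: 0.257
grip_force: 60.2
```

carry_out(
  dr=[
    [0,0,0],
    [0,0,0],
    [0,0,0],
    [0,0,0],
    [0,0,0],
  ],
  offset=[
    [0,0,0],
    [0,0,0],
    [0,0,0],
    [0,0,0],
    [0,0,0],
  ],
  hand=[0.3,0.3,0.3,0.3,0.3],
)

```text
t: 31.6
tool_pos: [0.4881, -0.0782, 0.0033]
ee_rot: [-180.0, -0.0, 163.3]
contact_force: [1.0, -1.6, -0.4]
opening: 0.702
grip_force: 0.0
```

carry_out(
  dr=[
    [0,0,0],
    [0,0,0],
    [0,0,0],
    [0,0,0],
    [0,0,0],
  ],
  offset=[
    [0,0,-0.15],
    [0,0,-0.3],
    [0,0,-0.4],
    [0,0,-0.4],
    [0,0,0],
  ],
  hand=[0.3,0.3,0.3,0.3,0.3],
)

```text
t: 32.22
tool_pos: [0.4905, -0.0786, 0.1574]
ee_rot: [179.9, 0.4, 163.3]
contact_force: [-0.2, 0.5, -0.3]
opening: 0.701
grip_force: 0.0
```

```bash
python3 - <<'E'
from h import *
o=arm.get_obs(); T=T_cw('wrist',o); print(o['tool_pos'],o['contact_force'])
snap('top','t5.png'); w=snap('wrist','w7.png')
a=cv2.imread('pics/t5.png')
cv2.imwrite('pics/c5.png',np.hstack([cv2.resize(a[95:245,195:345],(450,450),interpolation=cv2.INTER_CUBIC),cv2.resize(w[:,:,::-1],(350,262)).copy() if 0 else np.vstack([cv2.resize(w[:,:,::-1],(350,262)),np.zeros((188,350,3),'uint8')])]))
E
```

```text
[ 0.49054502 -0.07856451  0.15740738] [-0.17265894  0.48381362 -0.29502092]
```

View pics/c5.png

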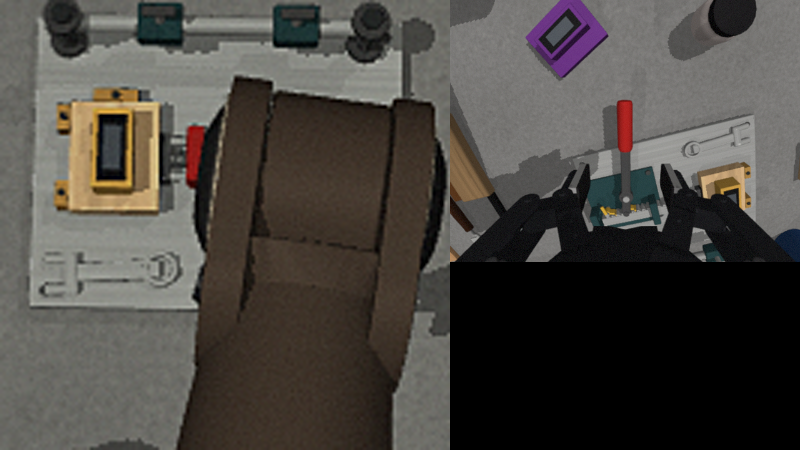

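The nest at (115,155) is flush in its corner with the spring compressed. In the wrist view the lever is at rest, (625,125), and nothing else has moved. Handing in.

```bash
python3 -c "
from cell import workorder; print(workorder.close_job())"
```

```text
the job is handed in; nothing more can be done
None
```

The nest is home in its corner and clamped with one free and two stiff strokes (the second held about 9.5 N), the lever is released at its rest stop, and the job was handed in at about 32 s.

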